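Close and lock the transport box under the over-shelf

TASK

The steel lunch-transport box under the over-shelf is ready to go up to the classroom. Push its lid fully shut, then press each of the three catches (left, front and right) in against the box until it snaps home, and last of all, once all three are home, push the round black vent plug on the lid down until it clicks and stays down. Do not knock the over-shelf, the mug or the spice jar beside the box.

Things in the scene. Friction and masses are not known exactly. Their poses are not given: they have to be found in the camera images.
- box: Steel transport box with a hinged lid, 130 (x) x 190 (y) mm, rim 145 mm high, 163 mm to the lid's top when shut (187 mm with the vent plug up); it stands firm and does not slide. Origin: centre of its underside on the table; its -x side is the front (towards the robot), +y its left, -y its right, lid hinge at the back; z up. Turned up to about 0.2 rad.
- lid (a joint): Lid hinge, rad: 0 = shut, grows as the front of the lid rises; starts 0.35 to 0.62 and stays where left (stiff hinge, 2 to 5 N down at the front edge closes it).
- lid_hinge (a point): Point on the lid's hinge axis, at its middle: 70 mm behind the box's centre, 147 mm above the table; its y axis is the hinge axis and its -x axis points along the lid to the front edge (it turns with the lid).
- lid_edge (a point): Point on the lid's top face, middle of its front margin, 10 mm behind the front edge, 130 mm from the hinge axis along the lid and 12 mm above it. The lid is 140 x 198 mm and 12 mm thick, with a panel raised 4 mm that begins 4 mm behind this point. Axes as the lid's: x to the hinge, z out of the top.
- catch_left (a joint): left catch's angle, rad: 0 = flat against the box wall, grows as its lower edge swings out and up (1.57 = level with the lid). Starts 0.8 to 1.3; stiff hinge, stays where left. Closing, it meets its keeper at about 0.26 and takes 8 to 10 N at the lower edge to force over; below about 0.05 it has snapped and stays. Let go earlier, it springs back out to about 0.25.
- catch_front (a joint): front catch's angle, rad: 0 = flat against the box wall, grows as its lower edge swings out and up (1.57 = level with the lid). Starts 0.8 to 1.3; stiff hinge, stays where left. Closing, it meets its keeper at about 0.26 and takes 8 to 10 N at the lower edge to force over; below about 0.05 it has snapped and stays. Let go earlier, it springs back out to about 0.25.
- catch_right (a joint): right catch's angle, rad: 0 = flat against the box wall, grows as its lower edge swings out and up (1.57 = level with the lid). Starts 0.8 to 1.3; stiff hinge, stays where left. Closing, it meets its keeper at about 0.26 and takes 8 to 10 N at the lower edge to force over; below about 0.05 it has snapped and stays. Let go earlier, it springs back out to about 0.25.
- catch_left_pad (a point): On the outer face of the left catch, a steel flap 54 mm wide, 41 mm long hinged along the lid's left edge: mid-width, 30 mm from its hinge, above the rolled lower lip (7 mm thick). Axes: -x out of the outer face (away from the box when closed), z from lip to hinge, y along the hinge. Hinge line: 10 mm outside the wall, 105 mm to the left of the box's centre, 153 mm above the table when the lid is shut.
- catch_front_pad (a point): On the outer face of the front catch, a steel flap 54 mm wide, 41 mm long hinged along the lid's front edge: mid-width, 30 mm from its hinge, above the rolled lower lip (7 mm thick). Axes: -x out of the outer face (away from the box when closed), z from lip to hinge, y along the hinge. Hinge line: 10 mm outside the wall, 75 mm in front of the box's centre, 153 mm above the table when the lid is shut.
- catch_right_pad (a point): On the outer face of the right catch, a steel flap 54 mm wide, 41 mm long hinged along the lid's right edge: mid-width, 30 mm from its hinge, above the rolled lower lip (7 mm thick). Axes: -x out of the outer face (away from the box when closed), z from lip to hinge, y along the hinge. Hinge line: 10 mm outside the wall, 105 mm to the right of the box's centre, 153 mm above the table when the lid is shut.
- vent (a joint): Travel of the vent plug, m: 0 = up, 0.008 = fully down. It resists with up to about 8 N, snaps over by about 0.005 and then stays down at about 0.0067; let go before, it springs up again.
- vent_top (a point): Centre of the top of the vent plug, a black round button 31 mm across in the middle of the lid; up, it stands 23 mm above the panel of the lid; z along the plug, out of the lid.
- tube_shelf: Steel over-shelf on four legs: five 16 mm tubes along y, 51 mm apart, 880 mm wide, 220 mm deep, underside 400 mm above the table. Origin: on the table under its middle, x to the back; its front lies at x = -0.110. The box's centre is 67 to 87 mm in front of the shelf's, so the lid's back two thirds lie under it. Fixed; crockery stands on it.
- cup_mid (a point): Centre, half-way up, of a mug 83 mm across (117 mm with its handle), 84 mm high, standing beside the box 240 to 280 mm from its centre, left or right.
- shaker_mid (a point): Centre, half-way up, of a spice jar 44 mm across and 105 mm high, standing on the box's other side 240 to 280 mm from its centre.
Not all that is in view belongs to the job. There is more than one size of the part that bears cup_mid; the job needs the smaller.

How it is judged:
By the outcome, as a careful person would: the job done as asked, in the order asked, and still so for the second after the job is handed in, with the robot touching nothing.
It also fails if it takes over 46 s, if anything falls off the work surface, if the arm or the gripper's body presses on something with over 40 N, if the wrist force passes 120 N, or if a joint passes its speed limit or range.

ROBOT

A 6-joint arm with a two-finger parallel gripper is mounted at the origin on a cart in front of the work surface, level with it; the furniture and walls round the work are solid. World frame = base frame: x ahead of the robot, y to its left, z up, the work surface at z = 0. Lengths are in mm, angles in rad, forces in N, time in s.
With the tool pointing down it reaches from about 275 to 825 mm from the base axis. Payload 5.2 kg.
Tool frame: the origin (TCP) lies at the very end of the fingers, on their centre line; the grasp point (between the pads) lies 19 mm behind it; z points along the fingers, y is the direction in which the jaws open and shut (so a half turn about z gives the same grasp; the last joint's range is limited). The gripper opens to 93 mm and grips with 3 to 60 N. Pads are 15 mm wide; open, the fingers measure 128 mm over their backs; the gripper's body (75 mm by 188 mm) begins 65 mm behind the grasp point.
Start: joints at [-1.309, 0.259, 1.535, -0, 1.348, -0.203], TCP at [246.555, -491.646, 218.653] pointing down, gripper open.
Joint ranges: [-3.14, 3.14], [-0.91, 2.08], [0.19, 2.58], [-1.22, 4.36], [0.22, 2.71], [-3.12, 3.12]. Speed limits (rad/s): [2.57, 2.57, 3.14, 3.14, 3.14, 3.14].

INTERFACE

Orientations are given as [roll, pitch, yaw] about the fixed x, y, z axes, in that order (R = Rz(yaw) Ry(pitch) Rx(roll)).
In Python, from bench import robot gives the robot as it stands. The module is installed in compiled form; this text tells all that it offers. Calls block until the motion is done:
- robot.move_ptp(position, orientation): joint-space move of the TCP to a pose.
- robot.move_linear(position, ori=None, speed=150, f_stop=None): straight line of the TCP; ori=None keeps the orientation; speed is the mean speed in mm/s. With f_stop (N) it stops when the force on the tool has changed by that much, and returns True; else False.
- robot.move_j(angles): joint-space move.
- robot.move_gripper(opening): opening from 0.0 (shut) to 1.0 (fully open); the grip force is fixed at half the most; returns when the fingers have stopped.
- robot.sleep(seconds).
- robot.inverse_kinematics(position, orientation): joint angles nearest the present ones, or None.
- robot.get_image(name): name is "scene" or "top" or "wrist"; returns a dict with "img" (400x640x3 uint8, blue, green, red), "fovy" (degrees; the focal length in pixels is half the picture's height over the tangent of half this angle, whatever the lens; pixels are square), "cx", "cy" (the principal point, pixels), "eye" and "orientation" of the camera in the world. Camera axes: x right, y down, z forward; pixel columns grow to the right and rows downward; lengths in mm; the calibration is good to about 2 mm. A picture is of the moment at which its call begins. There is no depth.
A pose or a line that the arm cannot do raises robot.MotionError and nothing moves.
- robot.hand_in(): hands the job in, once; it reports no verdict.
Readings, each from a call of its own:
- robot.current_t(): time.
- robot.current_qpos(): joint angles.
- robot.current_joint_vel(): joint speeds.
- robot.current_joint_efforts(): joint torques, N m.
- robot.current_tcp_pos(): TCP position.
- robot.current_eef_rot(): TCP orientation.
- robot.current_contact_force(): force on the tool from outside, world axes, zero at the start.
- robot.current_ft_torque(): the same for the moment, N m.
- robot.current_gripper_width(): opening from 0.0 (shut) to 1.0 (fully open).
Only numpy, scipy, OpenCV 4.12 (cv2) and the standard library are available. Lean on these libraries where they do the work, as an engineer would, in place of code of your own. Each camera call takes 0.05 s, during which the arm holds its last target.

## Working session

There is one attempt and no reset: what is moved stays moved. The work goes in short steps, each a Python script; the robot and the scene stay as the last script left them, time stands still between calls to the robot, and variables do not carry over. Pictures are saved under pics/ and viewed, and the job is handed in when it is done.

```bash
ls; mkdir -p pics
python3 - <<'E'
from bench import robot
import cv2
for n in ["scene","top","wrist"]:
    d=robot.get_image(n); cv2.imwrite(f"pics/{n}0.png",d["img"]); print(n,{k:v for k,v in d.items() if k!="img"})
print(robot.current_t(),robot.current_tcp_pos(),robot.current_eef_rot())
E
```

```text
pics
scene {'fovy': 56.693396455941574, 'cx': 320.44010799961046, 'cy': 194.10743577207788, 'eye': array([-165.49120773,  423.16405647,  848.70249872]), 'orientation': array([-2.26821143, -0.01637527, -2.07926739])}
top {'fovy': 51.27685257176263, 'cx': 316.1948262532859, 'cy': 195.4813996929, 'eye': array([ 406.75031219,  -20.24677476, 1177.37623907]), 'orientation': array([-2.98139758,  0.02361195, -1.59695586])}
wrist {'fovy': 65.19276411012851, 'cx': 323.3863346650822, 'cy': 195.6853037971973, 'eye': array([ 314.09994964, -457.70733368,  383.40583633]), 'orientation': array([ 2.86760628e+00,  1.31981752e-03, -1.10477635e+00])}
0.15 [ 246.45129522 -491.24121119  218.03162854] [-3.14025497e+00 -2.66920695e-04  4.64822939e-01]
```

View pics/scene0.png

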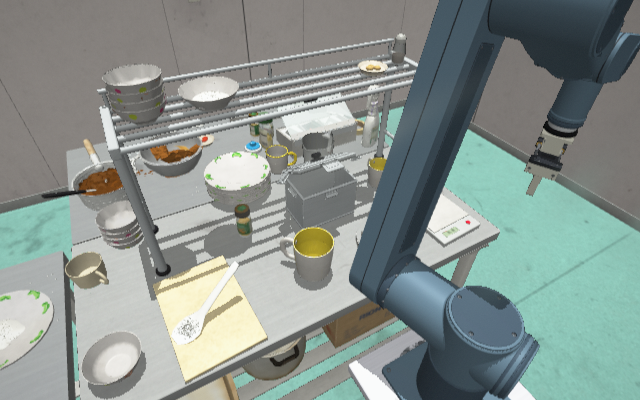

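View pics/top0.png

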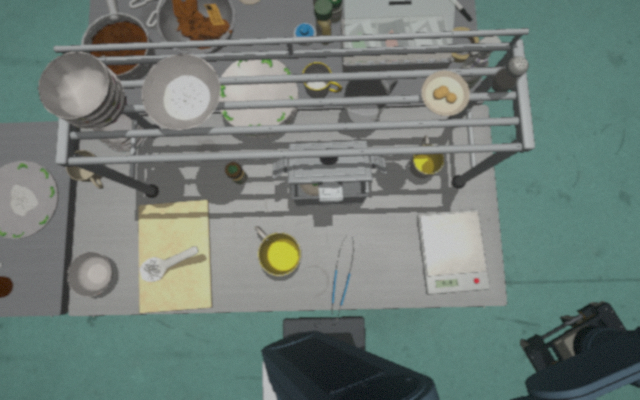

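View pics/wrist0.png

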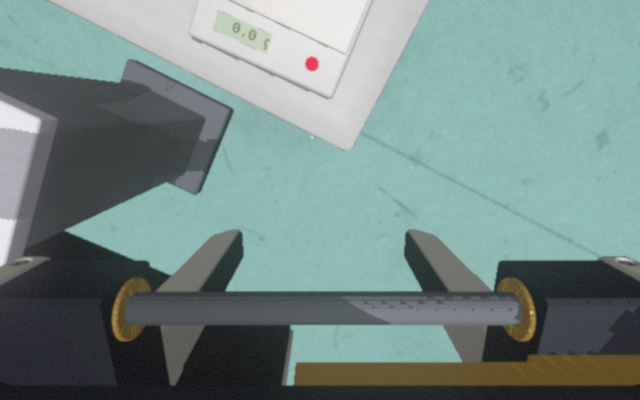

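The top view shows the open box at about (330,170). There are two yellow-lined mugs: one at (280,255), which is larger and stands in front, and one at (427,163), beside the box on its right. There are green jars at (235,172), left of the box, and at (325,12), far back. The mug at (427,163) and the jar at (235,172) fit "beside the box, 240–280 mm". I'll confirm with an enlarged crop.

Run:
```python
import cv2
a=cv2.imread("pics/top0.png")[120:280,210:450]; cv2.imwrite("pics/top0c.png",cv2.resize(a,None,fx=3.3,fy=3.3,interpolation=cv2.INTER_CUBIC))
a=cv2.imread("pics/scene0.png")[130:290,220:400]; cv2.imwrite("pics/scene0c.png",cv2.resize(a,None,fx=3.7,fy=3.7,interpolation=cv2.INTER_CUBIC))
```

```text
(no output)
```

View pics/top0c.png

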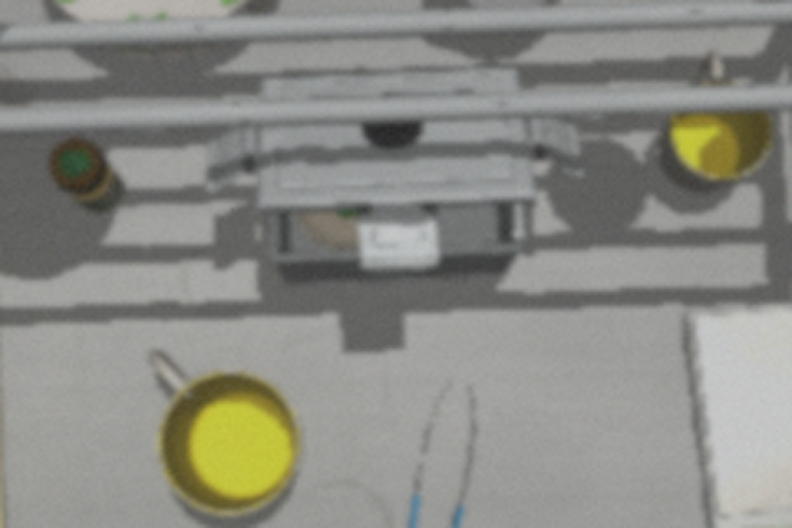

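View pics/scene0c.png

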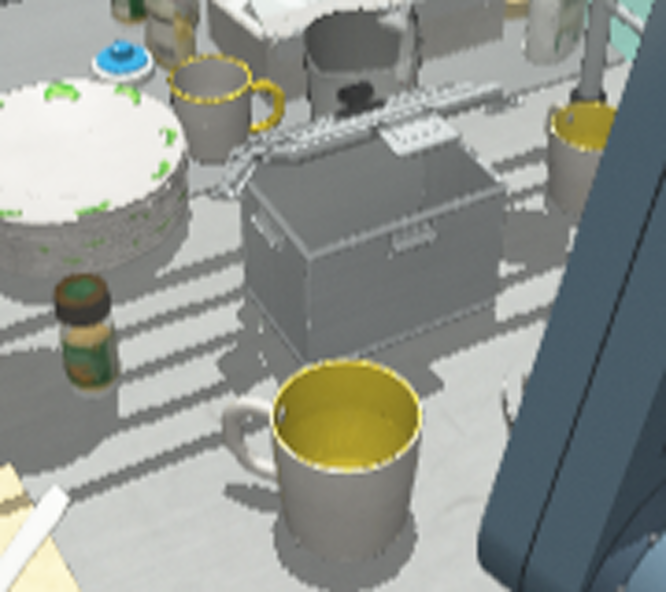

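The crop shows the large mug at (280,255) alone in front, the smaller one right of the box, and the jar left of it. Next I'll measure the box's rim and base corners in both views.

```bash
cat > h.py <<'E'
import numpy as np, cv2, pickle
from scipy.spatial.transform import Rotation as R
def cal(d):
    return dict(f=200/np.tan(np.radians(d["fovy"]/2)),c=np.array([d["cx"],d["cy"]]),e=np.array(d["eye"]),R=R.from_euler("xyz",d["orientation"]).as_matrix())
def ray(c,p):
    v=np.array([*( (np.array(p)-c["c"])/c["f"]),1.0]); v=c["R"]@v; return v/np.linalg.norm(v)
def onz(c,p,z):
    v=ray(c,p); return c["e"]+v*(z-c["e"][2])/v[2]
def proj(c,P):
    q=c["R"].T@(np.array(P)-c["e"]); return q[:2]/q[2]*c["f"]+c["c"]
def tri(c1,p1,c2,p2):
    a,b=ray(c1,p1),ray(c2,p2); A=np.stack([a,-b],1); s=np.linalg.lstsq(A,c2["e"]-c1["e"],rcond=None)[0]
    P,Q=c1["e"]+a*s[0],c2["e"]+b*s[1]; return (P+Q)/2,np.linalg.norm(P-Q)
CS=cal(dict(fovy=56.693396455941574,cx=320.44010799961046,cy=194.10743577207788,eye=[-165.49120773,423.16405647,848.70249872],orientation=[-2.26821143,-0.01637527,-2.07926739]))
CT=cal(dict(fovy=51.27685257176263,cx=316.1948262532859,cy=195.4813996929,eye=[406.75031219,-20.24677476,1177.37623907],orientation=[-2.98139758,0.02361195,-1.59695586]))
E
python3 - <<'E'
from h import *
np.set_printoptions(precision=1,suppress=True)
for n,p in [("FL",(303.8,198.1)),("FR",(355.9,180.5)),("BL",(285.7,179.2))]: print("scene",n,onz(CS,p,145))
for n,p in [("FL",(294.2,197.9)),("FR",(369.7,195.2))]: print("top",n,onz(CT,p,145))
print("mug rim", onz(CT,(427.5,162),84), "jar", onz(CT,(234,168.5),105), onz(CS,(242.3,208),105))
a=cv2.imread("pics/top0.png")[130:210,270:400]; a=cv2.resize(a,None,fx=6,fy=6,interpolation=cv2.INTER_CUBIC);cv2.imwrite("pics/t6.png",a)
a=cv2.imread("pics/scene0.png")[140:230,270:370]; a=cv2.resize(a,None,fx=6.5,fy=6.5,interpolation=cv2.INTER_CUBIC);cv2.imwrite("pics/s6.png",a)
E
```

```text
scene FL [569.6  55.8 145. ]
scene FR [ 568.3 -124.9  145. ]
scene BL [676.   64.2 145. ]
top FL [569.7  55.1 145. ]
top FR [ 570.9 -134.1  145. ]
mug rim [ 665.9 -299.3   84. ] jar [659.5 216.2 105. ] [657. 217. 105.]
```

View pics/t6.png

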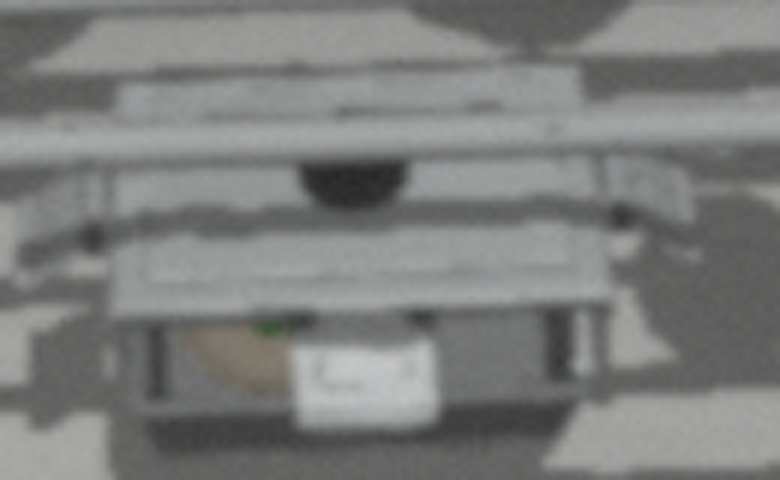

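View pics/s6.png

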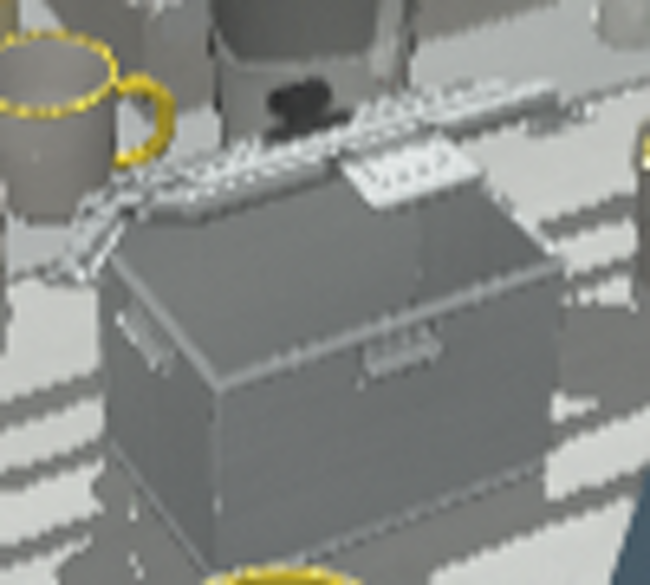

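Run:
```python
from h import *
np.set_printoptions(precision=1,suppress=True)
T=lambda x,y:(x/6+270,y/6+130); S=lambda x,y:(x/6.5+270,y/6.5+140)
print("top",onz(CT,T(132,412),145),onz(CT,T(598,398),145))
print("scene",onz(CS,S(216,382),145),onz(CS,S(557,262),145),onz(CS,S(110,260),145))
print("base",onz(CS,S(213,570),0),onz(CS,S(545,465),0),onz(CS,S(115,447),0))
for z in (195,205,215,225,235): print("lid front",z,onz(CT,T(112,305),z),onz(CT,T(610,292),z))
print("big mug",onz(CT,(280,255),100), "tubefront", onz(CT,(100,160),416),onz(CT,(520,148),416))
for t in (40,50): 
  pass
from bench import robot
q=robot.current_qpos(); print(q)
bx=np.array([635,-38.5,0])
def ori(t,y,flip=0): return [np.pi,-np.radians(t),np.radians(y)] if not flip else [np.pi,np.radians(t),np.radians(y)+np.pi]
for nm,p,t,y in [("lid",[-45,0,230],42,0),("lid2",[-50,0,165],42,0),("front",[-125,0,150],45,0),("front2",[-80,0,123],45,0),
   ("left",[0,145,150],45,-60),("left2",[0,105,123],45,-60),("left",[0,145,150],50,-40),("left2",[0,105,123],50,-40),("right",[0,-145,150],45,60),("right2",[0,-105,123],45,60),("right2",[0,-105,123],50,40),("vent",[0,0,200],55,0)]:
  for f in (0,1):
    r=robot.inverse_kinematics(list(bx+p),ori(t,y,f)); print(nm,t,y,f,None if r is None else np.array(r).round(2))
```

```text
top [567.9  60.7 145. ] [ 568.  -133.9  145. ]
scene [567.7  58.7 145. ] [ 569.4 -124.8  145. ] [670.5  62.6 145. ]
base [592.5  49.8   0. ] [ 579.3 -137.3    0. ] [697.2  53.8   0. ]
lid front 195 [603.8  64.1 195. ] [ 602.9 -135.2  195. ]
lid front 205 [601.7  63.2 205. ] [ 600.9 -134.   205. ]
lid front 215 [599.7  62.4 215. ] [ 598.9 -132.9  215. ]
lid front 225 [597.7  61.5 225. ] [ 596.9 -131.7  225. ]
lid front 235 [595.7  60.7 235. ] [ 594.9 -130.5  235. ]
big mug [429.6  97.5 100. ] tubefront [610.9 403.7 416. ] [ 608.5 -387.6  416. ]
[-1.3  0.3  1.5 -0.   1.3 -0.2]
lid 42 0 0 [-0.4 -0.   2.1  0.7  0.5  0.6]
lid 42 0 1 [-0.4 -0.   2.1  0.7  0.5 -2.5]
lid2 42 0 0 [-0.4  0.1  2.2  1.   0.3  0.3]
lid2 42 0 1 [-0.4  0.1  2.2  1.   0.3 -2.9]
front 45 0 0 [-0.6 -0.1  2.4  1.4  0.4 -0.2]
front 45 0 1 [-0.6 -0.1  2.4  1.4  0.4  2.9]
front2 45 0 0 [-0.5  0.1  2.4  1.7  0.4 -0.5]
front2 45 0 1 [-0.5  0.1  2.4  1.7  0.4  2.6]
left 45 -60 0 [ 0.4  0.5  1.6 -0.9  1.1 -2.8]
left 45 -60 1 [ 0.4  0.5  1.6 -0.9  1.1  0.3]
left2 45 -60 0 [ 0.3  0.5  1.7 -1.   1.  -2.8]
left2 45 -60 1 [ 0.3  0.5  1.7 -1.   1.   0.4]
left 50 -40 0 None
left 50 -40 1 None
left2 50 -40 0 None
left2 50 -40 1 None
right 45 60 0 [-0.8  0.6  1.5  0.7  1.4 -0.6]
right 45 60 1 [-0.8  0.6  1.5  0.7  1.4  2.6]
right2 45 60 0 [-0.8  0.6  1.6  0.8  1.3 -0.6]
right2 45 60 1 [-0.8  0.6  1.6  0.8  1.3  2.5]
right2 50 40 0 [-0.9  0.5  1.8  1.   1.1 -0.6]
right2 50 40 1 [-0.9  0.5  1.8  1.   1.1  2.5]
vent 55 0 0 [-0.5  0.1  2.2  1.9  0.4 -0.6]
vent 55 0 1 [-0.5  0.1  2.2  1.9  0.4  2.5]
```

```bash
cat >> h.py <<'E'
BX=np.array([633.5,-36.0,0.]); YAW=0.0
def W(p):
    c,s=np.cos(YAW),np.sin(YAW); return [float(BX[0]+c*p[0]-s*p[1]),float(BX[1]+s*p[0]+c*p[1]),float(p[2])]
def ori(t,y,flip=0):
    o=[np.pi,-np.radians(t),np.radians(y)+YAW] if not flip else [np.pi,np.radians(t),np.radians(y)+np.pi+YAW]
    return [float(v) for v in R.from_euler("xyz",o).as_euler("xyz")]
E
python3 - <<'E'
from h import *
from bench import robot
np.set_printoptions(precision=2,suppress=True)
G=dict(lid=[-25,0,235],lid2=[-50,0,163],front=[-120,0,150],front2=[-78,0,123],vent=[0,0,195],left=[0,140,150],left2=[0,108,123],right=[0,-140,150],right2=[0,-108,123])
for nm,p in G.items():
  for t in ((20,30,40,50)):
    for y in ((-30,0,30) if nm[0] in "lfv" and nm[:4]!="left" else (-90,-70,-50,-30) if nm[:4]=="left" else (90,70,50,30)):
      s=""
      for f in (0,1):
        r=robot.inverse_kinematics(W(p),ori(t,y,f)); s+=" "+("None" if r is None else str(np.array(r)))
      print(nm,t,y,s)
E
```

```text
lid 20 -30  [-0.17  0.17  1.66 -0.14  0.98  1.98] [-0.17  0.17  1.66 -0.14  0.98 -1.16]
lid 20 0  [-0.31  0.14  1.69  0.12  0.97  1.21] [-0.31  0.14  1.69  0.12  0.97 -1.93]
lid 20 30  [-0.41  0.19  1.64  0.31  1.12  0.52] [-0.41  0.19  1.64  0.31  1.12 -2.62]
lid 30 -30  [-0.12  0.11  1.8  -0.29  0.76  2.13] [-0.12  0.11  1.8  -0.29  0.76 -1.01]
lid 30 0  [-0.35  0.06  1.86  0.26  0.74  1.08] [-0.35  0.06  1.86  0.26  0.74 -2.06]
lid 30 30  [-0.52  0.14  1.77  0.53  1.02  0.3 ] [-0.52  0.14  1.77  0.53  1.02 -2.85]
lid 40 -30  [-0.07  0.07  1.94 -0.57  0.55  2.42] [-0.07  0.07  1.94 -0.57  0.55 -0.72]
lid 40 0  [-0.4   0.    2.02  0.52  0.52  0.8 ] [-0.4   0.    2.02  0.52  0.52 -2.35]
lid 40 30  [-0.62  0.11  1.9   0.79  0.97  0.01] None
lid 50 -30  [-0.02  0.07  2.08 -1.14  0.42  3.02] [-0.02  0.07  2.08 -1.14  0.42 -0.12]
lid 50 0  [-0.45 -0.02  2.18  1.13  0.38  0.16] [-0.45 -0.02  2.18  1.13  0.38 -2.98]
lid 50 30  [-0.73  0.12  2.02  1.06  0.99 -0.3 ] [-0.73  0.12  2.02  1.06  0.99  2.84]
lid2 20 -30  [-0.18  0.2   1.82 -0.16  0.8   2.01] [-0.18  0.2   1.82 -0.16  0.8  -1.13]

[... 8736 characters left out ...]
9  0.73  1.22  0.52  1.66 -0.77] [-0.69  0.73  1.22  0.52  1.66  2.37]
right2 40 70  [-0.75  0.61  1.45  0.64  1.43 -0.61] [-0.75  0.61  1.45  0.64  1.43  2.53]
right2 40 50  [-0.78  0.49  1.68  0.77  1.18 -0.47] [-0.78  0.49  1.68  0.77  1.18  2.67]
right2 40 30  [-0.77  0.38  1.87  0.91  0.9  -0.31] [-0.77  0.38  1.87  0.91  0.9   2.83]
right2 50 90  [-0.74  0.82  1.17  0.62  1.78 -0.81] [-0.74  0.82  1.17  0.62  1.78  2.34]
right2 50 70  [-0.81  0.68  1.45  0.76  1.52 -0.71] [-0.81  0.68  1.45  0.76  1.52  2.43]
right2 50 50  [-0.86  0.55  1.72  0.92  1.25 -0.65] [-0.86  0.55  1.72  0.92  1.25  2.5 ]
right2 50 30  [-0.86  0.42  1.96  1.15  0.97 -0.61] [-0.86  0.42  1.96  1.15  0.97  2.53]
```

The right side has the small mug, the left side has the jar, and the lid is open about 0.6 rad. Next I'll shut the gripper and then the lid.

Run:
```python
from h import *
from bench import robot
np.set_printoptions(precision=2,suppress=True)
o=ori(40,-20,1)
for p in ([-130,0,300],[-20,0,262],[-50,0,157]): print(robot.inverse_kinematics(W(p),o))
robot.move_gripper(0.0); print(robot.current_t())
robot.move_ptp(W([-130,0,300]),o); print(robot.current_t(),robot.current_contact_force())
robot.move_linear(W([-20,0,262]),speed=200)
f0=np.array(robot.current_contact_force())
r=robot.move_linear(W([-50,0,157]),speed=70,f_stop=20)
print(r,np.array(robot.current_tcp_pos())-BX,np.array(robot.current_contact_force())-f0,robot.current_t())
for n in ["scene","top","wrist"]:
    d=robot.get_image(n); cv2.imwrite(f"pics/{n}1.png",d["img"])
a=cv2.imread("pics/scene1.png")[90:290,220:420]; b=cv2.imread("pics/top1.png")[110:260,220:440]
cv2.imwrite("pics/s1c.png",cv2.resize(a,None,fx=3,fy=3,interpolation=cv2.INTER_CUBIC));cv2.imwrite("pics/t1c.png",cv2.resize(b,None,fx=3.5,fy=3.5,interpolation=cv2.INTER_CUBIC))
```

```text
[-0.24 -0.26  2.06 -0.11  0.65 -1.4 ]
[-0.17  0.01  1.94 -0.23  0.51 -1.23]
[-0.19  0.1   2.15 -0.49  0.22 -0.96]
1.6
3.5083 [0.88 0.76 0.09]
True [-36.29  -0.05 212.87] [-3.29  0.02  0.43] 5.0667
```

View pics/s1c.png

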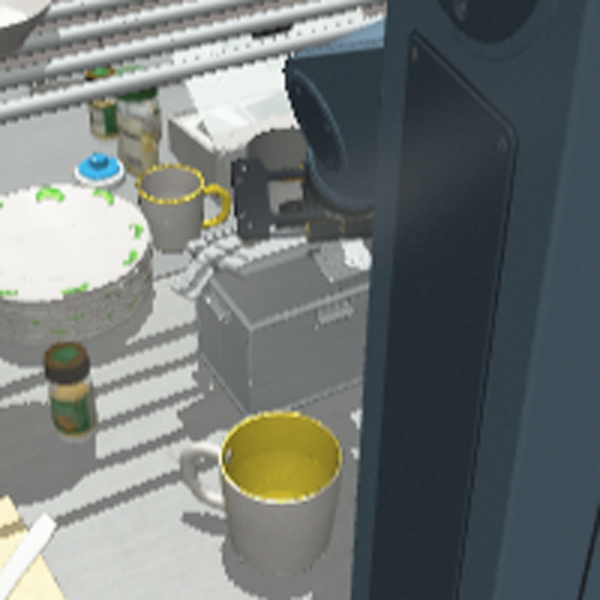

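View pics/t1c.png

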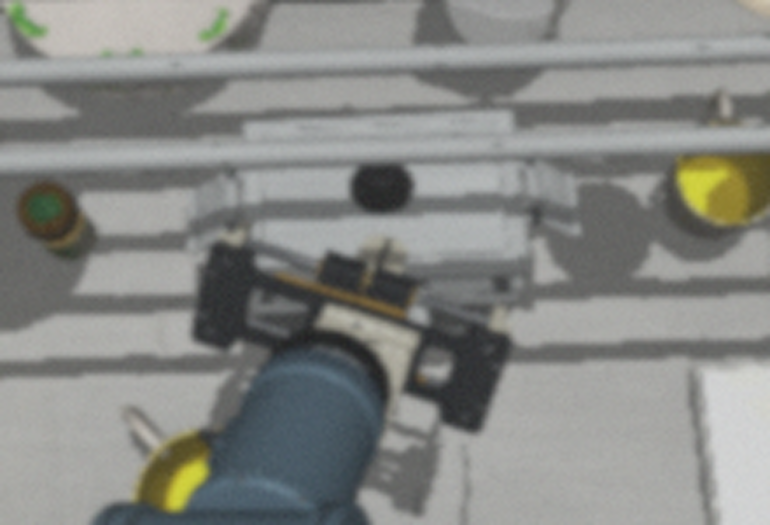

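View pics/wrist1.png

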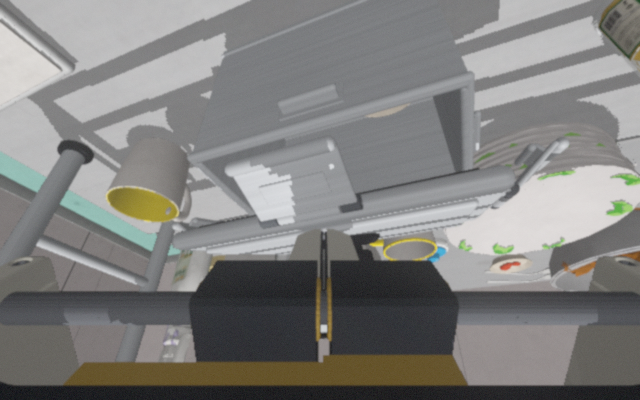

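The fingertip rests on the lid's panel, and the lid is partly lowered. The front catch is open, and the mug and jar are clear. I'll continue down with a higher stop force.

Run:
```python
from h import *
from bench import robot
np.set_printoptions(precision=2,suppress=True)
o=ori(33,-20,1)
print(robot.inverse_kinematics(W([-52,0,158]),o))
for k in range(4):
    r=robot.move_linear(W([-52,0,158]),o,speed=40,f_stop=25)
    p=np.array(robot.current_tcp_pos())-BX
    print(r,p,robot.current_contact_force(),robot.current_t())
    if p[2]<175: break
for n in ["scene","top","wrist"]:
    d=robot.get_image(n); cv2.imwrite(f"pics/{n}2.png",d["img"])
a=cv2.imread("pics/scene2.png")[90:290,220:420]; b=cv2.imread("pics/top2.png")[110:260,220:440]
cv2.imwrite("pics/s2c.png",cv2.resize(a,None,fx=3,fy=3,interpolation=cv2.INTER_CUBIC));cv2.imwrite("pics/t2c.png",cv2.resize(b,None,fx=3.5,fy=3.5,interpolation=cv2.INTER_CUBIC))
```

```text
[-0.2   0.11  2.05 -0.2   0.42 -1.27]
True [-47.6   -0.27 167.09] [-6.08  1.01  9.46] 6.4667
```

View pics/wrist2.png

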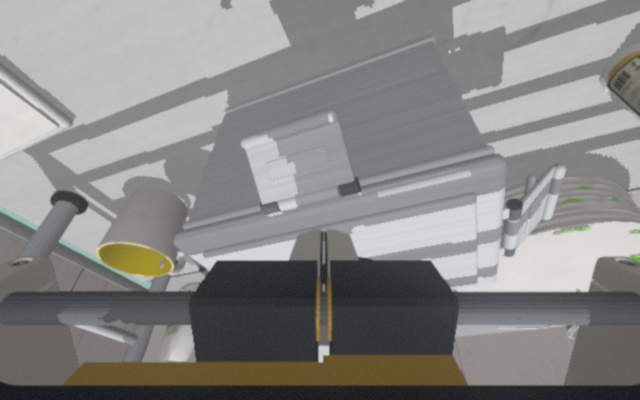

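View pics/t2c.png

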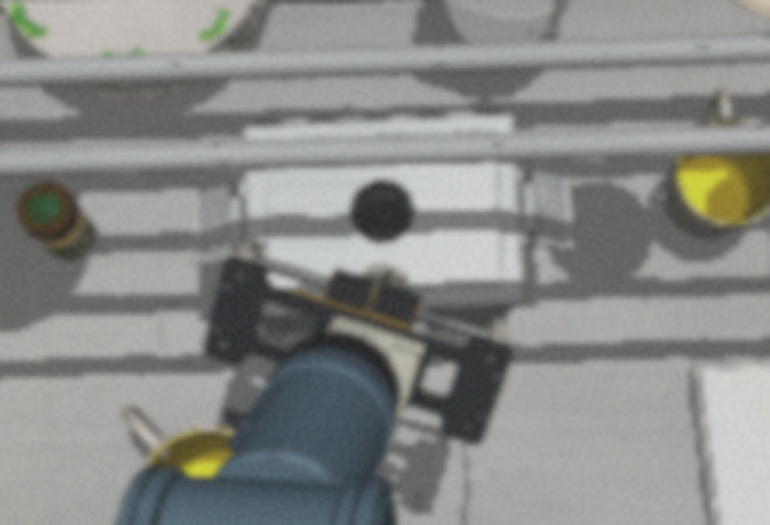

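View pics/s2c.png

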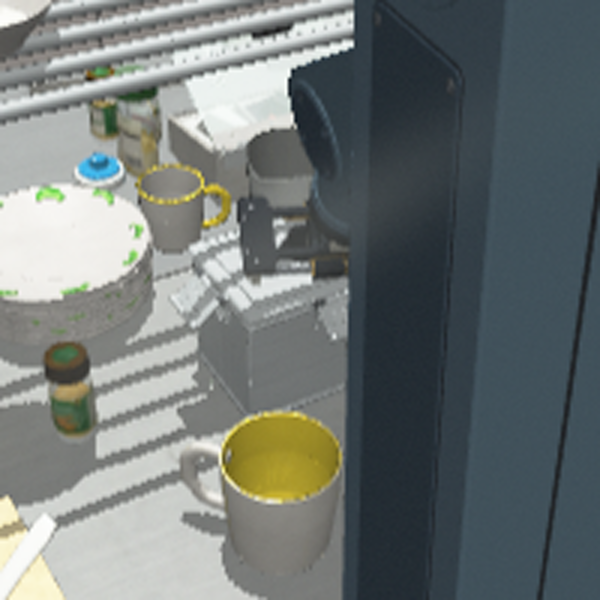

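The lid is shut: the fingertip rests at 163 mm. Next I'll refine the box pose from the vent and catches in this view.

Run:
```python
from h import *
np.set_printoptions(precision=1,suppress=True)
im=cv2.imread("pics/top2.png"); g=cv2.cvtColor(im,cv2.COLOR_BGR2GRAY)
m=(g[155:185,312:348]<60).astype(np.uint8); 
ys,xs=np.nonzero(m); print(xs.mean()+312,ys.mean()+155,xs.min()+312,xs.max()+312,ys.min()+155,ys.max()+155)
C=lambda x,y:(x/3.5+220,y/3.5+110)
print("vent",onz(CT,((xs.min()+xs.max())/2+312,(ys.min()+ys.max())/2+155),187))
for n,p,z in [("lcatch hinge front",(240,262),153),("lcatch back",(240,190),153),("lc outer f",(203,265),135),("lc outer b",(200,192),135),("rc hinge f",(530,248),153),("rc hinge b",(524,178),153),("rc out f",(572,246),135),("rc out b",(565,175),135),("lid FR",(530,298),159),("lidBR",(513,113),163),("lidBL",(244,130),163)]:
    print(n,onz(CT,C(*p),z)-BX)
b=im[140:205,268:392]; cv2.imwrite("pics/t2d.png",cv2.resize(b,None,fx=6.4,fy=6.4,interpolation=cv2.INTER_CUBIC))
```

```text
328.6339869281046 170.3202614379085 321 336 163 176
vent [630.4 -32.6 187. ]
lcatch hinge front [-31.6 104.1 153. ]
lcatch back [ 21.3 103.3 153. ]
lc outer f [-29.6 132.7 135. ]
lc outer b [ 25.  134.2 135. ]
rc hinge f [ -27.8 -103.3  153. ]
rc hinge b [  23.6 -101.4  153. ]
rc out f [ -23.7 -135.8  135. ]
rc out b [  29.3 -133.4  135. ]
lid FR [ -64.8 -100.9  159. ]
lidBR [ 69.2 -94.6 163. ]
lidBL [ 63.   98.8 163. ]
```

View pics/t2d.png

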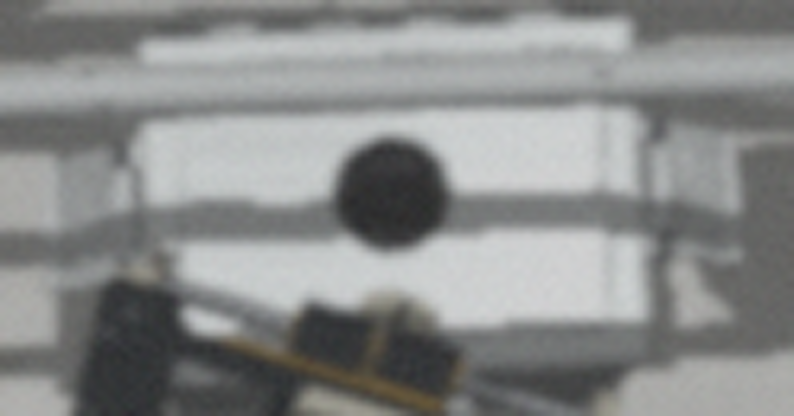

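```bash
sed -i 's/^BX=.*/BX=np.array([632.0,-35.0,0.]); YAW=0.02/' h.py
cat >> h.py <<'E'
def box(p):
    d=np.array(p)-BX; c,s=np.cos(YAW),np.sin(YAW); return np.array([c*d[0]+s*d[1],-s*d[0]+c*d[1],d[2]])
def snap(tag,names=("scene","top","wrist")):
    from bench import robot
    for n in names: cv2.imwrite(f"pics/{n}{tag}.png",robot.get_image(n)["img"])
def path(pts,o,speed,f):
    from bench import robot
    for p in pts:
        r=robot.move_linear(W(p),o,speed=speed,f_stop=f)
        print("to",np.round(p,0),r,box(robot.current_tcp_pos()).round(1),np.round(robot.current_contact_force(),1),round(robot.current_t(),2))
E
python3 - <<'E'
from h import *
from bench import robot
o=ori(30,-20,1)
pts=[[-75-28,-12,145],[-75-24,-12,131],[-75-18,-12,120],[-82,-12,118]]
for p in [[-60,0,200],[-117,-12,185]]+pts: print(np.round(robot.inverse_kinematics(W(p),o),2))
robot.move_linear(W([-60,0,200]),speed=150)
robot.move_linear(W([-117,-12,185]),o,speed=150); print(robot.current_t(),robot.current_contact_force())
path(pts[:3],o,70,30)
path(pts[3:],o,35,45)
snap(3)
E
```

```text
[-0.22  0.05  1.97 -0.09  0.61 -1.4 ]
[-0.3  -0.05  2.1  -0.03  0.56 -1.52]
[-0.29  0.04  2.14 -0.05  0.44 -1.49]
[-0.28  0.07  2.15 -0.06  0.4  -1.48]
[-0.28  0.11  2.15 -0.07  0.37 -1.46]
[-0.27  0.13  2.13 -0.08  0.36 -1.44]
7.5583 [-0.29400906  0.40854643 -0.56276935]
to [-103  -12  145] False [-102.8  -11.9  145.1] [-0.4  0.1  0.1] 8.32
to [-99 -12 131] False [-99.2 -12.  130.9] [-1.3  0.6  0.6] 8.68
to [-93 -12 120] False [-93.2 -11.9 119.7] [-0.7 -0.9 -0.3] 9.0
to [-82 -12 118] False [-83.9 -11.7 116.9] [-10.9  -1.    5.7] 9.47
```

View pics/wrist3.png

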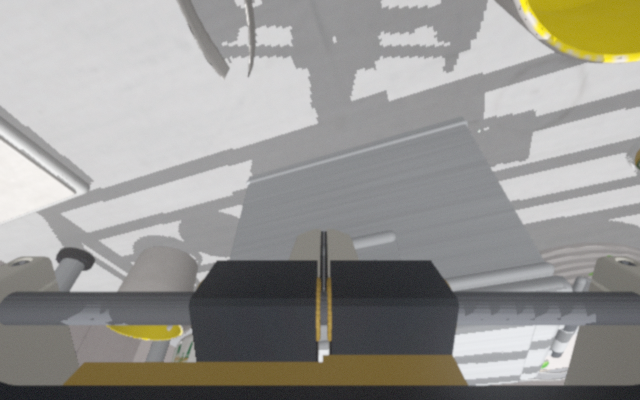

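View pics/top3.png

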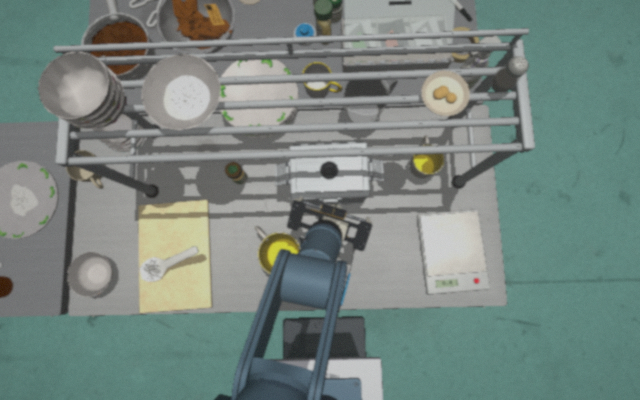

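The fingertip now pushes with about 11 N, against the keeper or the wall. I'll press on further.

Run:
```python
from h import *
from bench import robot
o=ori(30,-20,1)
path([[-79,-12,117],[-76,-12,117],[-73,-12,117]],o,25,35)
robot.move_linear(W([-100,-12,118]),o,speed=100)
robot.move_linear(W([-150,-30,190]),o,speed=200)
snap(4,("wrist","scene")); print(robot.current_t())
```

```text
to [-79 -12 117] False [-83.  -11.5 115.8] [-26.9  -0.6  21.2] 9.89
to [-76 -12 117] False [-82.3 -11.4 115.5] [-42.7  -1.9  35.3] 10.16
to [-73 -12 117] False [-81.7 -11.3 115.1] [-58.7  -3.   49.3] 10.43
11.5417
```

View pics/wrist4.png

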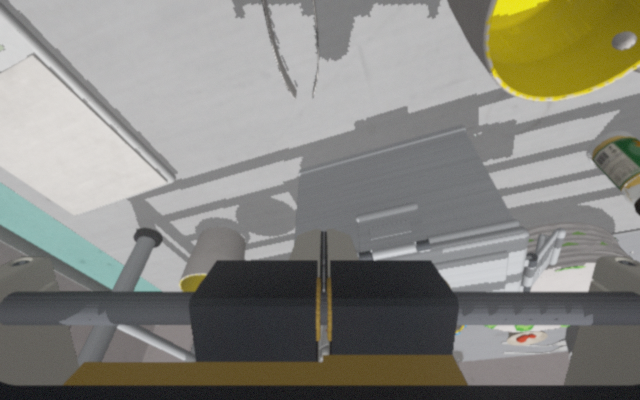

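Run:
```python
import cv2
a=cv2.imread("pics/wrist4.png")[110:290,270:560]; cv2.imwrite("pics/w4c.png",cv2.resize(a,None,fx=2.75,fy=2.75,interpolation=cv2.INTER_CUBIC))
a=cv2.imread("pics/scene4.png")[90:290,220:460]; cv2.imwrite("pics/s4c.png",cv2.resize(a,None,fx=3,fy=3,interpolation=cv2.INTER_CUBIC))
```

```text
(no output)
```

View pics/w4c.png

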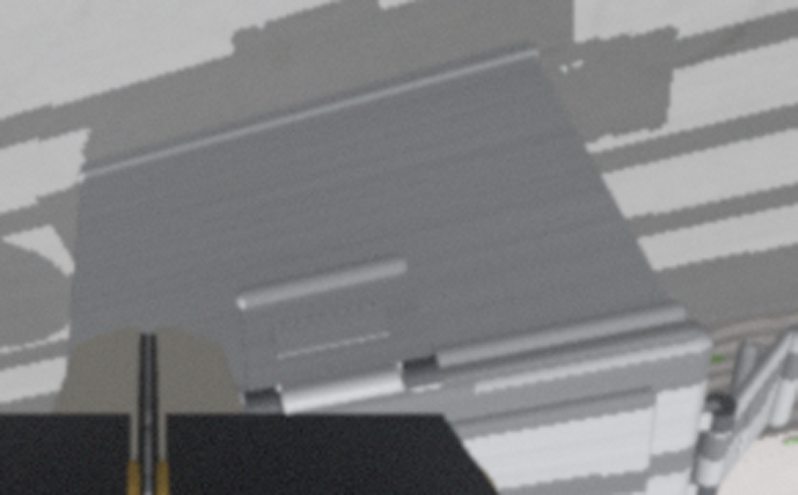

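View pics/s4c.png

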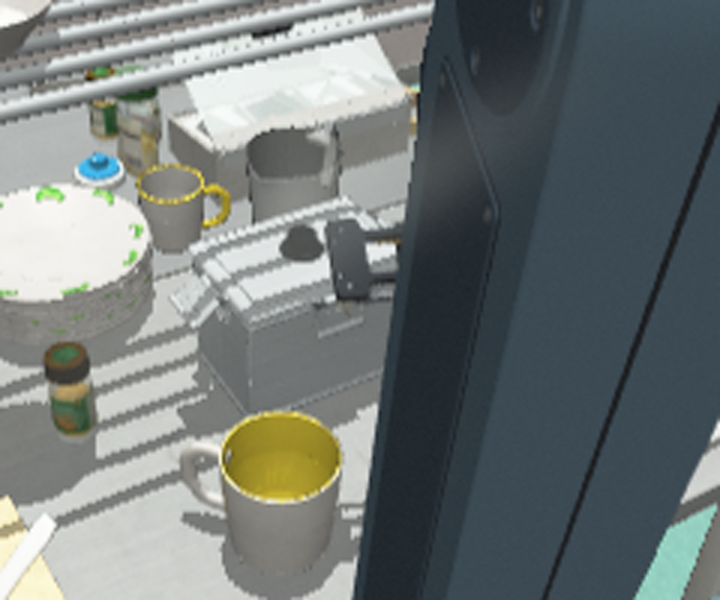

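Front catch is flush against the wall: its outer face spans (240,300)–(405,265) in the wrist crop, tight to the wall. Now the left catch.

Run:
```python
from h import *
from bench import robot
o=ori(40,-50,1)
pts=[[8,138,145],[8,134,131],[8,127,119],[8,108,117]]
for p in [[-110,140,190],[8,155,172]]+pts: print(np.round(robot.inverse_kinematics(W(p),o),2))
robot.move_linear(W([-110,140,190]),o,speed=200)
robot.move_linear(W([8,152,172]),o,speed=150); print(robot.current_t(),robot.current_contact_force())
path(pts[:3],o,70,30)
path(pts[3:],o,30,35)
snap(5)
a=cv2.imread("pics/scene5.png")[110:290,200:420]; cv2.imwrite("pics/s5c.png",cv2.resize(a,None,fx=3.3,fy=3.3,interpolation=cv2.INTER_CUBIC))
```

```text
[ 0.41  0.21  1.9  -0.84  0.97  0.17]
[ 0.36  0.41  1.67 -0.82  0.96  0.09]
[ 0.33  0.43  1.72 -0.86  0.9   0.13]
[ 0.32  0.44  1.73 -0.88  0.87  0.16]
[ 0.31  0.45  1.75 -0.9   0.85  0.18]
[ 0.27  0.45  1.78 -0.92  0.82  0.18]
14.7417 [ 0.3104418  -0.92730478 -0.11825456]
to [  8 138 145] False [  7.9 137.7 144.6] [-0.3  0.5  0.3] 15.32
to [  8 134 131] False [  7.6 133.8 130.2] [-0.3  0.1  0.1] 15.68
to [  8 127 119] False [  7.7 126.7 118.5] [ 0.2 -0.8 -0.2] 16.03
to [  8 108 117] True [  9.1 118.6 117.2] [-0.6  5.8  1.2] 16.54
```

View pics/s5c.png

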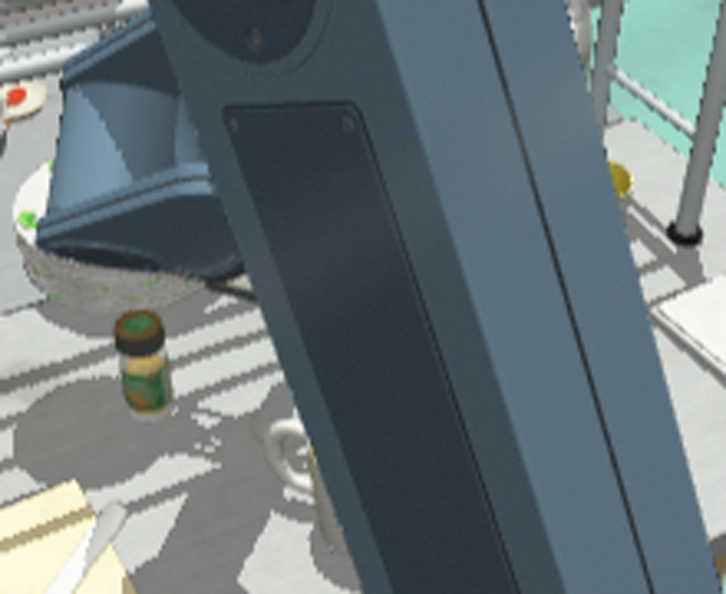

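View pics/wrist5.png

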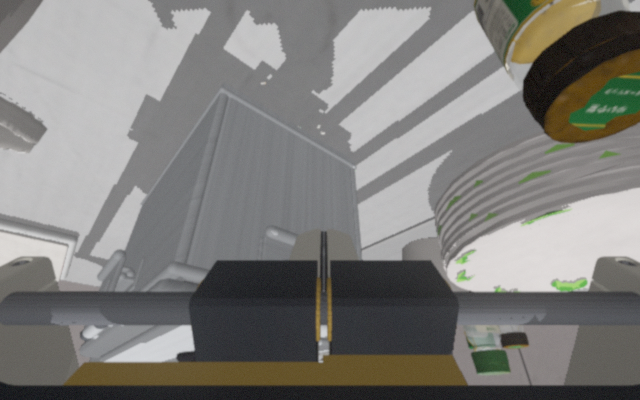

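Run:
```python
from h import *
from bench import robot
o=ori(40,-50,1)
path([[8,112,117],[8,108,117]],o,25,35)
robot.move_linear(W([8,128,118]),o,speed=80)
robot.move_linear(W([-10,160,160]),o,speed=150)
snap(6,("wrist","top")); print(robot.current_t())
a=cv2.imread("pics/top6.png")[120:220,210:390]; cv2.imwrite("pics/t6c.png",cv2.resize(a,None,fx=4.2,fy=4.2,interpolation=cv2.INTER_CUBIC))
```

```text
to [  8 112 117] False [  9.4 117.6 117.1] [-4.9 21.7  3.3] 17.07
to [  8 108 117] False [  9.6 117.1 117.1] [-11.5  34.8   5.2] 17.38
18.4083
```

View pics/wrist6.png

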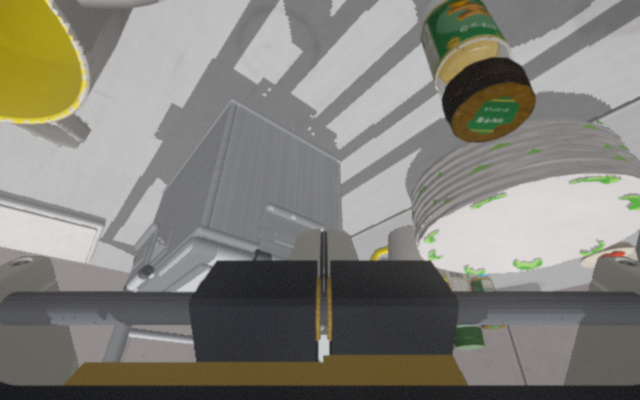

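View pics/t6c.png

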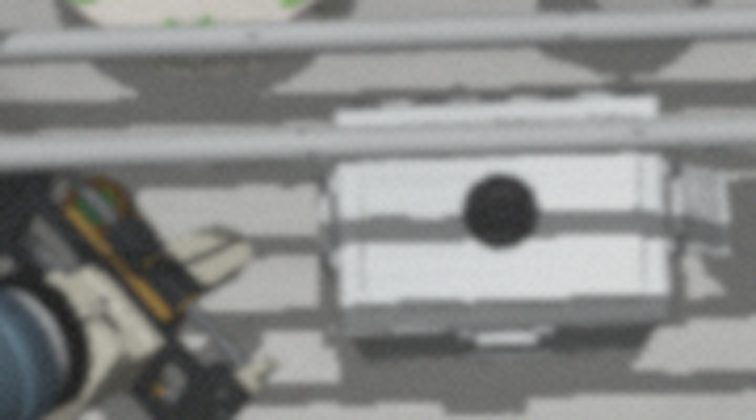

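Run:
```python
from h import *
for y in (330,340,346):
    for z in (112,):
        print(y,box(onz(CT,(505/4.2+210,y/4.2+120),z)).round(1))
# predicted row of lip for angles
for a in (0,.25):
    P=W([-75-41*np.sin(a)-5*np.cos(a),0,153-41*np.cos(a)]); q=proj(CT,P); print(a,(q-[210,120])*4.2)
    P=W([0,105+41*np.sin(a)+5*np.cos(a),153-41*np.cos(a)]); q=proj(CT,P); print("left",a,(q-[210,120])*4.2)
    print("lid left",(proj(CT,W([0,99,159]))-[210,120])*4.2)
a=cv2.imread("pics/top6.png")[150:210,275:345]; cv2.imwrite("pics/t6d.png",cv2.resize(a,None,fx=10,fy=10,interpolation=cv2.INTER_CUBIC))
```

```text
330 [-61.6   0.5 112. ]
340 [-67.9   0.9 112. ]
346 [-71.6   1.1 112. ]
0 [507.42895404 359.48332393]
left 0 [324.11915081 240.85977414]
lid left [335.2554586  223.96312052]
0.25 [508.29631094 375.35020425]
left 0.25 [307.89992261 241.24828282]
lid left [335.2554586  223.96312052]
```

View pics/t6d.png

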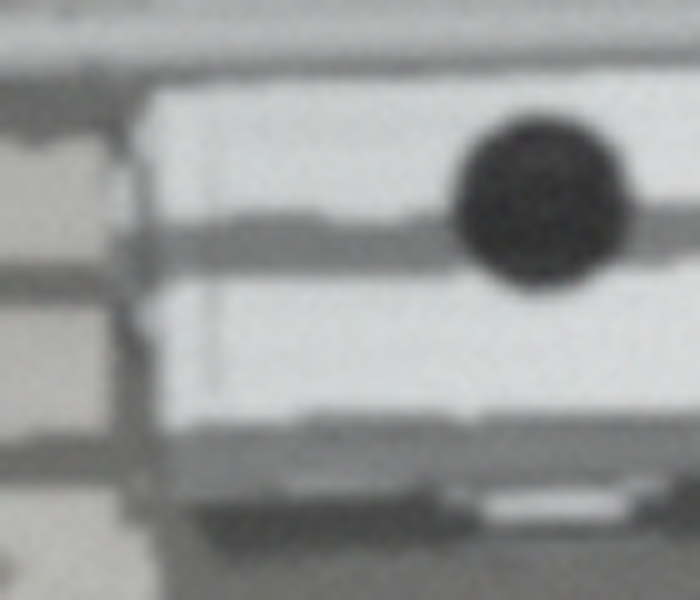

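The top view shows both the front and left catches within the lid outline. Now the right catch.

Run:
```python
from h import *
from bench import robot
ol=ori(40,-50,1); o=ori(40,50,0)
mid=[np.pi,0.0,np.pi/2]
pts=[[8,-138,145],[8,-134,131],[8,-127,119],[8,-108,117]]
print(np.round(robot.inverse_kinematics(W([-180,0,270]),mid),2))
for p in [[-110,-145,185],[8,-155,162]]+pts: print(np.round(robot.inverse_kinematics(W(p),o),2))
robot.move_linear(W([-110,150,190]),ol,speed=200)
robot.move_ptp(W([-180,0,270]),mid); print(robot.current_t())
robot.move_ptp(W([-110,-145,185]),o); print(robot.current_t())
robot.move_linear(W([8,-155,162]),o,speed=170); print(robot.current_t(),robot.current_contact_force())
path(pts[:3],o,70,30)
path([[8,-112,117],[8,-108,117]],o,30,40)
print(robot.current_t())
snap(7,("wrist","scene","top"))
a=cv2.imread("pics/scene7.png")[110:260,220:420]; cv2.imwrite("pics/s7c.png",cv2.resize(a,None,fx=3.8,fy=3.8,interpolation=cv2.INTER_CUBIC))
a=cv2.imread("pics/top7.png")[120:250,280:460]; cv2.imwrite("pics/t7c.png",cv2.resize(a,None,fx=4.2,fy=4.2,interpolation=cv2.INTER_CUBIC))
```

```text
[-0.33  0.05  1.66  0.    1.43 -0.33]
[-0.98  0.33  1.76  0.68  1.36 -0.56]
[-0.83  0.5   1.54  0.72  1.3  -0.42]
[-0.81  0.51  1.58  0.73  1.26 -0.44]
[-0.8   0.52  1.6   0.74  1.23 -0.46]
[-0.79  0.53  1.62  0.75  1.21 -0.47]
[-0.77  0.51  1.65  0.76  1.18 -0.47]
19.975
20.7583
21.6167 [ 0.09219295  0.29210565 -0.83740037]
to [   8 -138  145] False [   7.7 -137.6  144.7] [0.1 0.3 0.4] 22.11
to [   8 -134  131] False [   7.7 -133.7  130.3] [ 0.4  0.3 -0.6] 22.47
to [   8 -127  119] False [   7.7 -126.4  118.4] [0.6 0.4 0.2] 22.82
to [   8 -112  117] False [   8.7 -116.3  117.5] [ -3.6 -13.6   2. ] 23.48
to [   8 -108  117] False [   8.9 -115.8  117.6] [ -7.7 -22.6   4.2] 23.76
23.7583
```

View pics/s7c.png

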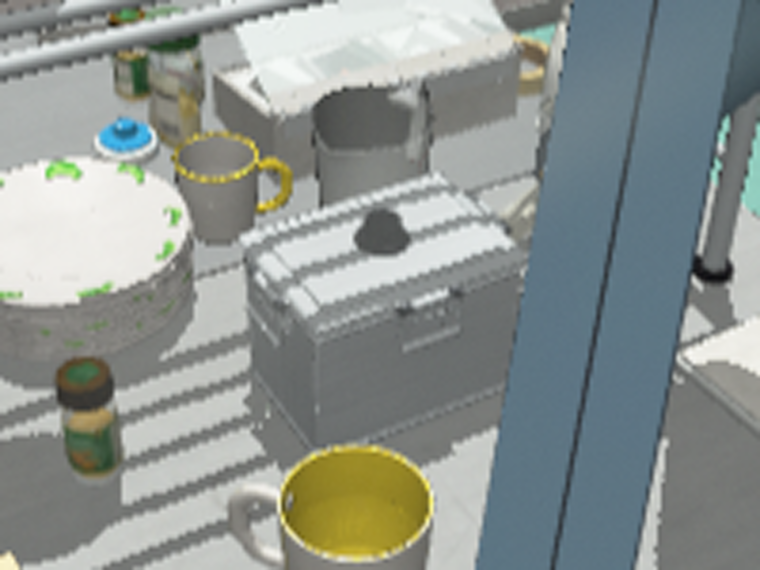

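View pics/t7c.png

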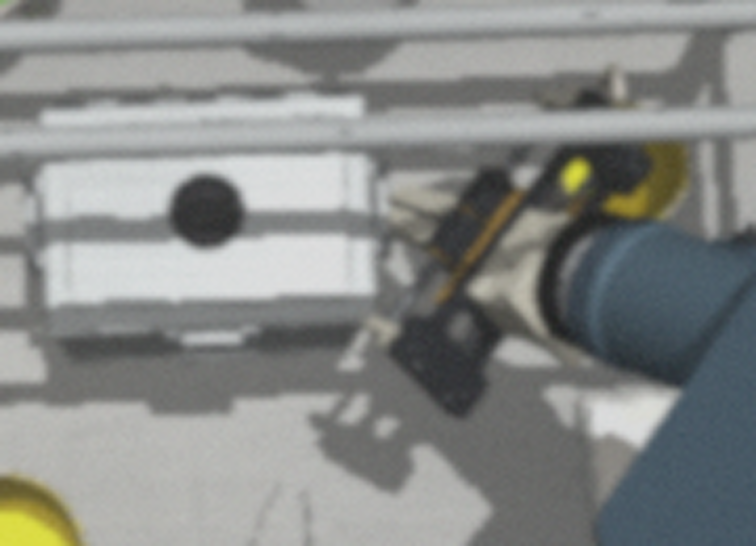

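Left and front catches sit flat in the scene crop at (270,320) and (430,330). I'll give the right one a final press, back off and inspect it, then do the vent.

Run:
```python
from h import *
from bench import robot
o=ori(40,50,0)
path([[8,-104,117]],o,30,40)
robot.move_linear(W([8,-130,119]),o,speed=80)
robot.move_linear(W([-110,-150,190]),o,speed=170)
snap(8,("wrist","top","scene")); print(robot.current_t())
a=cv2.imread("pics/top8.png")[140:210,280:400]; cv2.imwrite("pics/t8c.png",cv2.resize(a,None,fx=6.4,fy=6.4,interpolation=cv2.INTER_CUBIC))
```

```text
to [   8 -104  117] False [   9.1 -115.5  117.6] [-12.  -31.8   5.8] 24.19
25.7833
```

View pics/t8c.png

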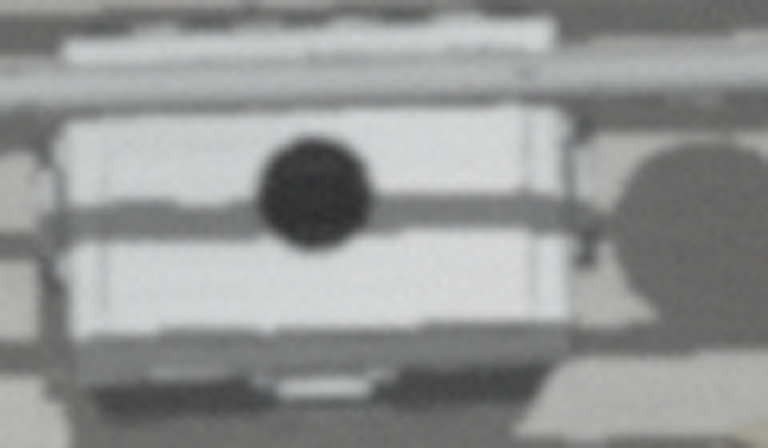

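View pics/wrist8.png

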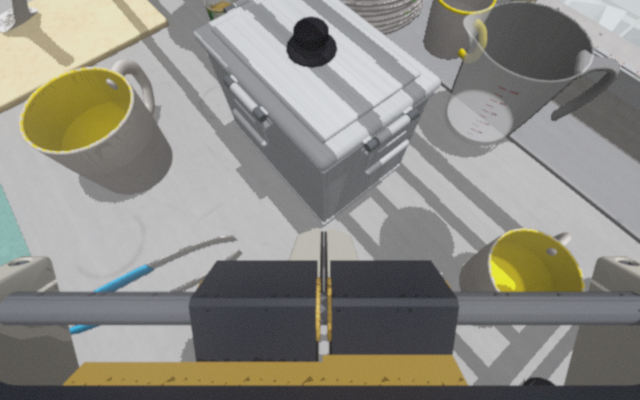

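The wrist view shows the front catch at (250,105) and the right catch at (390,140), both flat against the walls. The vent is still up at (311,38). All three catches are home, so the vent is next.

Run:
```python
from h import *
from bench import robot
o=ori(38,-20,1)
for p in ([-110,0,240],[2,0,206],[2,0,176]): print(np.round(robot.inverse_kinematics(W(p),o),2))
robot.move_ptp(W([-180,-40,270]),[np.pi,0.0,np.pi/2]); print(robot.current_t())
robot.move_ptp(W([-110,0,240]),o); print(robot.current_t())
robot.move_linear(W([2,0,206]),o,speed=150)
path([[2,0,184],[2,0,181]],o,30,35)
snap(9,("top","scene"))
```

```text
[-0.25 -0.15  2.12 -0.1   0.51 -1.42]
[-0.18  0.12  1.95 -0.23  0.42 -1.24]
[-0.18  0.16  1.99 -0.28  0.34 -1.18]
26.4917
27.4417
to [  2   0 184] False [  2.1  -0.  184.1] [-0.7  1.   2.6] 29.26
to [  2   0 181] False [ 2.600e+00 -1.000e-01  1.828e+02] [-7.   0.2 11.2] 29.51
```

Run:
```python
from h import *
from bench import robot
o=ori(38,-20,1)
path([[2,0,178]],o,30,30)
robot.move_linear(W([-5,0,215]),o,speed=120)
robot.move_linear(W([-130,0,250]),o,speed=200)
robot.move_ptp(W([-110,-150,190]),ori(40,50,0)); print(robot.current_t(),robot.current_contact_force())
snap(10)
```

```text
to [  2   0 178] False [ 2.900e+00 -1.000e-01  1.822e+02] [-18.7   2.6  24.1] 29.86
32.0 [0.06421194 0.74512487 0.2922006 ]
```

View pics/wrist10.png

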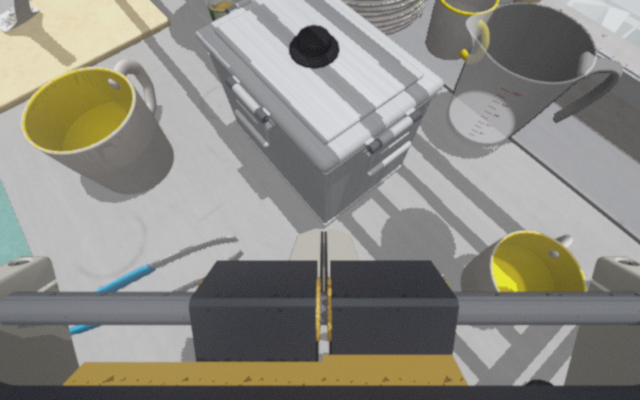

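View pics/scene10.png

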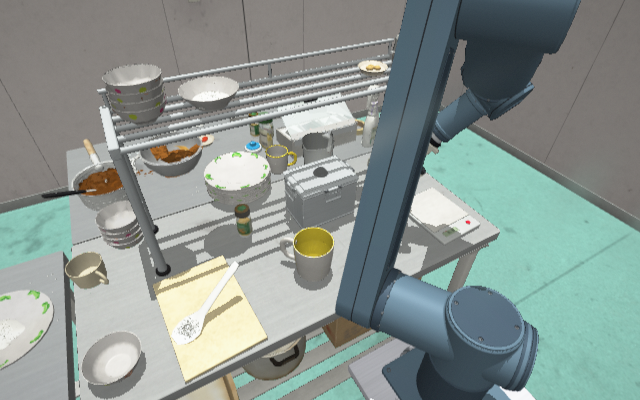

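View pics/top10.png

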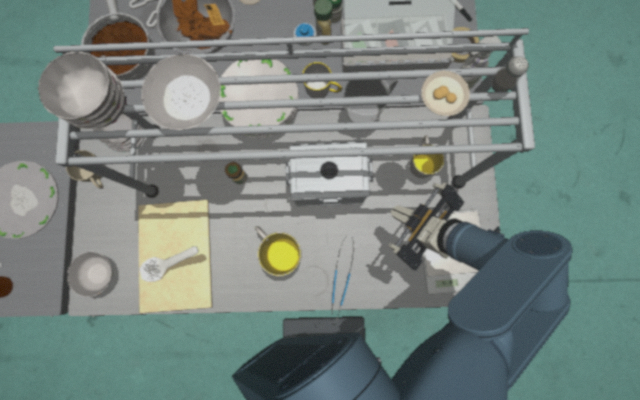

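The vent plug is down: its top was at row 18 and is now at row 27, with the base unmoved. The catches are flush, and the mug at (427,163) and jar at (235,172) haven't moved. Handing in.

Run:
```python
from bench import robot
robot.hand_in(); print(robot.current_t())
```

```text
the job is handed in; nothing more can be done
the job is handed in; nothing more can be done
```

The job is done and handed in at about 32 s, well under the 46 s limit. I pushed the lid shut, pressed the front, left and right catches home, and then pressed the vent plug down.

- **Lid:** the fingertip stopped at the shut height of 163 mm, and the lid stayed shut in the last pictures.
- **Catches:** each one ended in a rigid stop, well past its snapping force. The last wrist picture shows the front and right catches flat against the walls. The left one showed flat in an earlier scene picture; its position in the top view fitted closed but was less exact.
- **Vent plug:** it bottomed out and stayed visibly lower after I let go.
- **Surroundings:** the mug, spice jar and shelf show no movement between the first and last pictures. The arm was clear of everything at the end.

- **Front catch force:** I pressed it harder than needed, to about 77 N at the wrist. That is below the 120 N limit. The force stop didn't trip because it only counts the change within each move.
- **Early stops:** the force stop cut the first lid push and the first left-catch push short, so I continued both.

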